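Put the guest-house room keys back in their trays

TASK

The guests have left their room keys all over the entrance shelf: pick out the four keys with coloured covers and put each one in the middle of the ceramic tray of its own colour, lying flat and lengthwise in the tray (blade to either end). Lay the keys down rather than dropping them, leave the trays standing where they are, and do not move the two bare steel keys.

Things in the scene. Friction and masses are not known exactly. Their poses are not given: they have to be found in the camera images.
- key_black: Room key in a black hard silicone cover, lying flat, 64 mm long, 28 g. Origin: middle of that length, underside; x along it to the blade's tip, z up. Cover: 10 mm thick, x = -32 to 0 mm, outer end round; straight sides to pinch are 28 mm apart at x = -18 to 0, where it balances. Then a narrow neck and the steel blade to x = 32: 8 wide, 4 mm clear of the surface.
- key_orange: Room key in an orange hard silicone cover, lying flat, 64 mm long, 28 g. Origin: middle of that length, underside; x along it to the blade's tip, z up. Cover: 10 mm thick, x = -32 to 0 mm, outer end round; straight sides to pinch are 28 mm apart at x = -18 to 0, where it balances. Then a narrow neck and the steel blade to x = 32: 8 wide, 4 mm clear of the surface.
- key_blue: Room key in a blue hard silicone cover, lying flat, 64 mm long, 28 g. Origin: middle of that length, underside; x along it to the blade's tip, z up. Cover: 10 mm thick, x = -32 to 0 mm, outer end round; straight sides to pinch are 28 mm apart at x = -18 to 0, where it balances. Then a narrow neck and the steel blade to x = 32: 8 wide, 4 mm clear of the surface.
- key_green: Room key in a green hard silicone cover, lying flat, 64 mm long, 28 g. Origin: middle of that length, underside; x along it to the blade's tip, z up. Cover: 10 mm thick, x = -32 to 0 mm, outer end round; straight sides to pinch are 28 mm apart at x = -18 to 0, where it balances. Then a narrow neck and the steel blade to x = 32: 8 wide, 4 mm clear of the surface.
- tray_black: Black glazed ceramic key tray: shallow open rectangular dish, loose on the shelf, 0.32 kg. Outside 130 mm (along its x) by 100 mm (its y); rim 14 mm high, walls 4 mm, inside 122 x 92 mm; flat floor 5 mm above the underside. Origin: centre of the underside; z up. Its length stands within 0.3 rad of world x.
- tray_orange: Orange glazed ceramic key tray: shallow open rectangular dish, loose on the shelf, 0.32 kg. Outside 130 mm (along its x) by 100 mm (its y); rim 14 mm high, walls 4 mm, inside 122 x 92 mm; flat floor 5 mm above the underside. Origin: centre of the underside; z up. Its length stands within 0.3 rad of world x.
- tray_blue: Blue glazed ceramic key tray: shallow open rectangular dish, loose on the shelf, 0.32 kg. Outside 130 mm (along its x) by 100 mm (its y); rim 14 mm high, walls 4 mm, inside 122 x 92 mm; flat floor 5 mm above the underside. Origin: centre of the underside; z up. Its length stands within 0.3 rad of world x.
- tray_green: Green glazed ceramic key tray: shallow open rectangular dish, loose on the shelf, 0.32 kg. Outside 130 mm (along its x) by 100 mm (its y); rim 14 mm high, walls 4 mm, inside 122 x 92 mm; flat floor 5 mm above the underside. Origin: centre of the underside; z up. Its length stands within 0.3 rad of world x.
- bare_key_1: Bare steel key, no cover, lying flat: 58 mm long, round bow 23 mm across, 2.6 mm thick; a bystander. Origin: middle of its length, underside; x to the blade's tip. The ten listed things lie mixed, every key 35 mm or more from all else; unlisted things lie farther out: past x = 0.72 m (up to 40 mm high), past 0.56 m to the sides (taller) or behind the robot.
- bare_key_2: Bare steel key, no cover, lying flat: 58 mm long, round bow 23 mm across, 2.6 mm thick; a bystander. Origin: middle of its length, underside; x to the blade's tip. The ten listed things lie mixed, every key 35 mm or more from all else; unlisted things lie farther out: past x = 0.72 m (up to 40 mm high), past 0.56 m to the sides (taller) or behind the robot.
Not all that is in view belongs to the job. Leave any pink look-alike of the tray_black alone.

How it is judged:
By the outcome, as a careful person would: the job done as asked, in the order asked, and still so for the second after the job is handed in, with the robot touching nothing.
It also fails if it takes over 120 s, if anything falls off the work surface, if the arm or the gripper's body presses on something with over 40 N, if the wrist force passes 120 N, or if a joint passes its speed limit or range.

ROBOT

A 7-joint arm with a two-finger parallel gripper is mounted at the origin on the work surface. World frame = base frame: x ahead of the robot, y to its left, z up, the work surface at z = 0. Lengths are in m, angles in rad, forces in N, time in s.
With the tool pointing down it reaches from about 0.425 to 0.925 m from the base axis. Payload 6.8 kg.
Tool frame: the origin (TCP) lies where the fingers leave the gripper's body, on its centre line; the fingertips stand 73 mm ahead of it and the grasp point (between the pads) lies 54 mm ahead of it; z points along the fingers, y is the line along which they close (so a half turn about z gives the same grasp; the last joint's range is limited). The gripper opens to 85 mm and grips with 20 to 120 N. Pads are 22 mm wide; open, the fingers measure 114 mm over their backs; the gripper's body (76 mm by 85 mm) begins 54 mm behind the grasp point. The pads swing forward as they close: fully open they stand 13 mm farther back than shut.
Start: joints at [-1.455, 0.477, 0.022, 1.555, -0.011, 1.109, -0.083], TCP at [0.15, 0.658, 0.304] pointing down, gripper open.
Joint ranges: [-2.96, 2.96], [-0.34, 2.1], [-1.41, 1.46], [0.24, 2.44], [-1.37, 4.51], [0.17, 1.92], [-2.96, 2.96]. Speed limits (rad/s): [2.39, 2.39, 3.14, 3.14, 3.14, 3.14, 3.14].

INTERFACE

Orientations are given as a rotation vector (axis times angle).
In Python, from bench import r, grab_frame, camera_info gives the robot as it stands.
- The arm moves only by the shell command python3 -m pendant 'ROWS' [OPENING] [FORCE]. ROWS is a JSON list of rows, 1 to 5 of them, each of 6 numbers: dx, dy, dz in normalised numbers (1 is 0.3 m), then a rotation vector rx, ry, rz in normalised numbers (1 is 90 degrees); each row is the pose to reach, as a shift and turn from the pose commanded when the command began, along the tool's axes at that moment; what a row does not reach only later rows make up. A row lasts 1/10 s, in which the tool goes at most 0.05 m and 0.15 rad, less where a joint would pass 70% of its speed; a pose out of reach is approached as far as the arm can. OPENING is the finger opening in m, set as the command begins (- or left out keeps the last). The fingers move at their own pace and stop on an object; FORCE is the grip in N (left out, the last holds). Time passes only in rows, so rows that do not move let the fingers close. It prints the time, the measured TCP pose, the force, the opening and the grip force at its end. No shift or turn number may pass 1 either way. Input that does not fit is refused with a message, and nothing moves.
- r.get_obs(): the state, without advancing time (a new reading comes with each control period).
- grab_frame(name): name is "scene" or "top" or "wrist"; returns (picture, depth): 480x640x3 uint8, blue, green, red; 480x640 float32, m along the optical axis (not along the pixel's ray), 0 where there is no reading.
- camera_info(name): a dict with "camera_matrix" (3x3 intrinsics, pixels), "R" (3x3) and "t" (3): a world point X has camera coordinates R X + t. Camera axes: x right, y down, z forward; pixel columns grow to the right and rows downward; lengths in m; the calibration is good to about 2 mm. The wrist camera is an equidistant fisheye: a pixel r from the principal point sees the ray r / f radians off the axis. A picture is of the moment at which its call begins: read the wrist's pose just before it. camera_info takes no time and is no camera call; for the wrist camera it gives the pose at the moment of the call.
- r.hand_in(): hands the job in; it is judged then, once.
The state is a dict: "clock": time; "joints": joint angles; "qvel": joint speeds; "tau": joint torques, N m; "tcp_pos": TCP position; "orientation": TCP orientation; "contact_force": force on the tool from outside, world axes, zero at the start; "moment": the same for the moment, N m; "grip_width": finger opening in m; "gripper_force": force on a finger pad.
Only numpy, scipy, OpenCV 4.12 (cv2) and the standard library are available. Lean on these libraries where they do the work, as an engineer would, in place of code of your own. Each camera call takes 0.05 s, during which the arm holds its last target. There are 200 camera calls.

## Working session

There is one attempt and no reset: what is moved stays moved. The work goes in short steps, Python scripts to look and compute and a shell command to move; the robot and the scene stay as the last step left them, time stands still between calls to the robot, and variables do not carry over. Pictures are saved under pics/ and viewed, at most 17 in all, crops included, and the job is handed in when it is done.

```bash
mkdir -p pics; ls; python3 - <<'E'
from bench import r, grab_frame, camera_info
import cv2,numpy as np
o=r.get_obs();print(o)
for n in("top","scene"):
    im,d=grab_frame(n);cv2.imwrite(f"pics/{n}0.png",im);np.save(f"pics/{n}0.npy",d)
    c=camera_info(n);print(c)
E
```

```text
pics
{'clock': 0.0, 'joints': array([-1.45511411,  0.47776042,  0.02232274,  1.5564683 , -0.01151259,
        1.10928834, -0.08313054]), 'qvel': array([ 2.38720160e-05, -1.33806323e-03,  1.40257694e-04,  1.47114995e-03,
        9.85707248e-04,  8.22501005e-04, -2.84828004e-04]), 'tau': array([-4.74828375e-04, -5.96441317e+01,  1.60755493e+00, -2.81205779e+01,
        1.23969352e-02,  9.25613742e-03, -6.29503532e-06]), 'tcp_pos': array([0.14968488, 0.65771559, 0.30294476]), 'orientation': array([-3.50772779e-01, -3.12185934e+00,  2.81884570e-03]), 'contact_force': array([-0.33751034, -0.70181965,  0.02600914]), 'moment': array([-0.01211859,  0.01374555, -0.03538651]), 'gripper_force': 0.0, 'grip_width': 0.08523661650574552}
{'camera_matrix': array([[521.25785946,   0.        , 315.633595  ],
       [  0.        , 521.25785946, 237.85543043],
       [  0.        ,   0.        ,   1.        ]]), 'R': array([[ 0.02749379, -0.99961667, -0.00325539],
       [-0.97927571, -0.02628033, -0.20081937],
       [ 0.20065684,  0.00870921, -0.97962288]]), 't': array([0.03731785, 0.50850043, 1.12788689])}
{'camera_matrix': array([[471.92679186,   0.        , 314.08898165],
       [  0.        , 471.92679186, 237.59869012],
       [  0.        ,   0.        ,   1.        ]]), 'R': array([[-0.24503688,  0.96936545, -0.01695763],
       [ 0.7818896 ,  0.18724437, -0.59463283],
       [-0.5732413 , -0.15896597, -0.80381854]]), 't': array([ 0.06669533, -0.37081319,  1.45775687])}
```

View pics/top0.png

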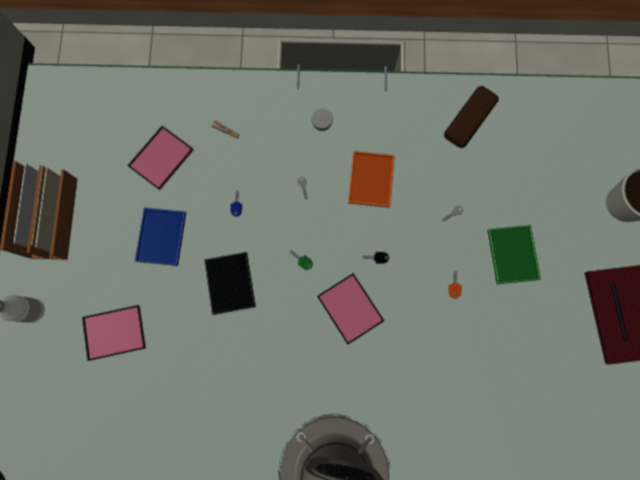

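View pics/scene0.png

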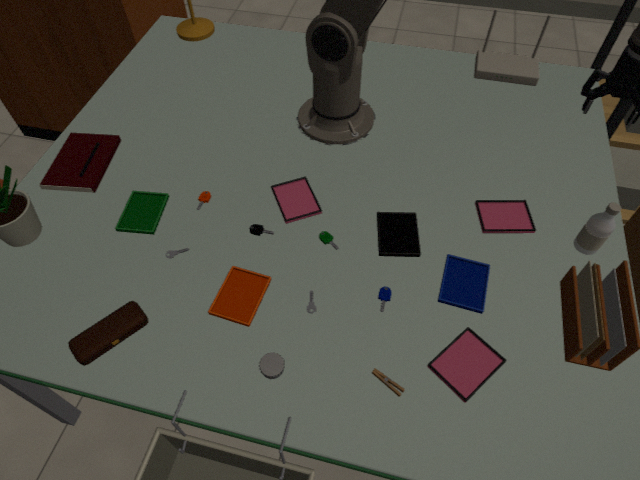

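Black, orange, blue and green trays in the top image are at (230,283), (371,179), (161,237) and (514,254). The three pink ones at (160,157), (351,308) and (114,332) are look-alikes, to be left alone. Covered keys: blue (236,207), green (304,261), black (380,257), orange (455,289). Bare keys: (303,187) and (454,212).

```bash
cat > h.py <<'E'
import cv2,numpy as np
from bench import r, grab_frame, camera_info
def px2w(c,uv,z):
    uv=np.atleast_2d(np.asarray(uv,float));K,R,t=c["camera_matrix"],c["R"],c["t"]
    d=np.c_[(uv-K[:2,2])/K[0,0],np.ones(len(uv))]@R; o=-R.T@t
    return o[:2]+d[:,:2]*((z-o[2])/d[:,2])[:,None]
def rect(c,im,ctr,z,half=.05,s=4000):
    "rectified patch: up = +x, left = +y, s px/m"
    n=int(2*half*s);g=(np.arange(n)-n/2+.5)/s
    Y,X=np.meshgrid(ctr[1]-g,ctr[0]-g);P=np.stack([X,Y,np.full_like(X,z)],-1)@c["R"].T+c["t"]
    p=P[...,:2]/P[...,2:]*c["camera_matrix"][0,0]+c["camera_matrix"][:2,2]
    return cv2.remap(im,p.astype(np.float32),None,cv2.INTER_CUBIC)
E
cat > m.py <<'E'
from h import *
C={n:camera_info(n) for n in("top","scene")};I={n:cv2.imread(f"pics/{n}0.png") for n in C}
T=dict(top=dict(black=(230,283),orange=(371,179),blue=(161,237),green=(514,254)))
K=dict(blue=(236,207),green=(304,261),black=(380,257),orange=(455,289),bare1=(303,187),bare2=(454,212))
rng=dict(black=lambda h:h[...,2]<70,orange=lambda h:(h[...,0]<18)&(h[...,1]>150),blue=lambda h:(abs(h[...,0]-118.)<13)&(h[...,1]>130),green=lambda h:(abs(h[...,0]-65.)<15)&(h[...,1]>120))
def blob(m):
    n,l,s,c=cv2.connectedComponentsWithStats(m.astype(np.uint8));h=m.shape[0]//2
    k=1+np.argmax([s[i,4]-20*np.hypot(*(c[i]-h)) for i in range(1,n)]);return (l==k).astype(np.uint8)
for k,uv in T["top"].items():
    w=px2w(C["top"],uv,.014)[0]
    for n in C:
        p=rect(C[n],I[n],w,.014,.09,2000);m=blob(rng[k](cv2.cvtColor(p,cv2.COLOR_BGR2HSV)))
        (a,b),(W,H),an=cv2.minAreaRect(cv2.findContours(m,0,1)[0][0]);
        print("tray",k,n,np.round([w[0]-(b-180)/2000,w[1]-(a-180)/2000,W/2000,H/2000],4),an)
rows=[]
for k,uv in K.items():
    w=px2w(C["top"],uv,.008)[0];ps=[]
    for n in C:
        p=rect(C[n],I[n],w,.008,.045,3300);ps.append(p);N=p.shape[0]/2
        if k in rng:
            h=cv2.cvtColor(p,cv2.COLOR_BGR2HSV);m=blob(rng[k](h));y,x=np.nonzero(m)
            print("key",k,n,"cover",np.round([w[0]-(y.mean()-N)/3300,w[1]-(x.mean()-N)/3300],4),m.sum()/3300**2*1e6)
        else: print(k,w)
    rows.append(np.vstack(ps))
g=np.hstack(rows);cv2.imwrite("pics/keys1.png",cv2.resize(g,None,fx=800/g.shape[1],fy=800/g.shape[1]));print(g.shape)
E
python3 m.py
```

```text
tray black top [0.405  0.2465 0.1292 0.0996] 78.02386474609375
tray black scene [0.4116 0.2493 0.1395 0.1028] 78.13561248779297
tray orange top [ 0.6637 -0.0767  0.0978  0.1291] 4.8135504722595215
tray orange scene [ 0.6685 -0.0736  0.1025  0.1337] 4.763641834259033
tray blue top [0.51   0.4153 0.0986 0.1271] 4.467158794403076
tray blue scene [0.5164 0.4176 0.0988 0.135 ] 4.368277072906494
tray green top [ 0.4896 -0.408   0.1257  0.0991] 82.67359161376953
tray green scene [ 0.4947 -0.4038  0.1358  0.1042] 82.47618103027344
key blue top cover [0.5837 0.2435] 661.2488521579431
key blue scene cover [0.5861 0.2453] 785.9504132231405
key green top cover [0.4583 0.0759] 602.5711662075298
key green scene cover [0.4609 0.0775] 825.803489439853
key black top cover [ 0.4743 -0.1011] 809.2745638200183
key black scene cover [ 0.4772 -0.0946] 1300.8264462809916
key orange top cover [ 0.4032 -0.2712] 729.8438934802571
key orange scene cover [ 0.4047 -0.2688] 951.88246097337
bare1 [0.63978676 0.08519043]
bare1 [0.63978676 0.08519043]
bare2 [ 0.58757461 -0.27463439]
bare2 [ 0.58757461 -0.27463439]
(594, 1782, 3)
```

View pics/keys1.png

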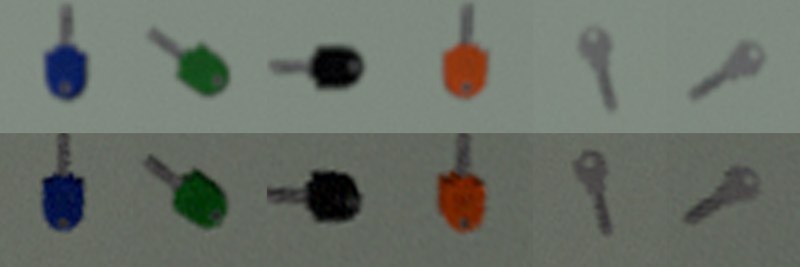

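```bash
cat > d.py <<'E'
# python3 d.py x y z(tcp) [keyyaw_deg = direction perpendicular to closing axis]
import sys
from h import *
from scipy.spatial.transform import Rotation as Ro
o=r.get_obs();R=Ro.from_rotvec(o["orientation"]);M=R.as_matrix()
x,y,z=map(float,sys.argv[1:4]);a=np.arctan2(M[1,0],M[0,0])
if len(sys.argv)>4:
    b=np.deg2rad(float(sys.argv[4]));b=a+(b-a+np.pi/2)%np.pi-np.pi/2
else: b=a
T=Ro.from_matrix(np.c_[[np.cos(b),np.sin(b),0],[np.sin(b),-np.cos(b),0],[0,0,-1]])
d=R.inv().apply(np.array([x,y,z])-o["tcp_pos"]);w=(R.inv()*T).as_rotvec()
print("tcp",np.round(o["tcp_pos"],4),"toolx yaw %.1f"%np.degrees(a),"j7 %.2f"%o["joints"][6],"t %.2f"%o["clock"])
print("delta",np.round(d,4),np.round(w,3),"len %.3f"%np.linalg.norm(d),"rot %.3f"%np.linalg.norm(w))
E
python3 d.py 0.5 0.3 0.3; python3 d.py .58 .243 .25 0
```

```text
tcp [0.1497 0.6578 0.303 ] toolx yaw 167.2 j7 -0.08 t 0.10
delta [-0.4209 -0.2711  0.0035] [-0.002  0.    -0.   ] len 0.501 rot 0.002
tcp [0.1497 0.6578 0.303 ] toolx yaw 167.2 j7 -0.08 t 0.10
delta [-0.5116 -0.3089  0.0536] [-0.002 -0.    -0.224] len 0.600 rot 0.224
```

Units first: shifts go in shares of 0.3 m and turns go in shares of 90 degrees. So -0.21 m / 0.3 = -0.7, -0.168 m / 0.3 = -0.56.

```bash
python3 -m pendant '[[-0.14,-0.0833,0,0,0,0],[-0.28,-0.1667,0,0,0,0],[-0.42,-0.25,0,0,0,0],[-0.56,-0.3333,0,0,0,0],[-0.7,-0.4167,0,0,0,0]]' 0.05 && python3 -m pendant '[[-0.14,-0.0833,0,0,0,-0.0318],[-0.28,-0.1667,0,0,0,-0.0637],[-0.42,-0.25,0,0,0,-0.0955],[-0.56,-0.3333,0,0,0,-0.1273],[-0.6667,-0.4,0,0,0,-0.1426]]'
python3 d.py .56 .243 .25 0
```

```text
clock: 0.6
tcp_pos: [0.3279, 0.4879, 0.3036]
orientation: [-0.351, -3.122, 0.001]
contact_force: [0.9, 0.3, -0.1]
grip_width: 0.0501
gripper_force: 0.0
clock: 1.1
tcp_pos: [0.4972, 0.3252, 0.3037]
orientation: [0.001, 3.141, -0.002]
contact_force: [1.4, 0.3, 0.8]
grip_width: 0.0499
gripper_force: 0.0
tcp [0.4972 0.3252 0.3037] toolx yaw 180.0 j7 0.93 t 1.10
delta [-0.0628 -0.0821  0.0538] [-0.001  0.    -0.001] len 0.117 rot 0.001
```

Scaled: -0.08 m / 0.3 = -0.2667, -0.06 m / 0.3 = -0.2.

```bash
python3 -m pendant '[[-0.1,-0.1333,0.09,0,0,0],[-0.2,-0.2667,0.18,0,0,0],[-0.2,-0.2667,0.18,0,0,0],[-0.2,-0.2667,0.18,0,0,0]]' && python3 - <<'E'
from h import *
print(r.get_obs()["tcp_pos"]);c=camera_info("wrist");im,d=grab_frame("wrist");cv2.imwrite("pics/w1.png",im);print(c)
E
```

```text
clock: 1.5
tcp_pos: [0.5558, 0.2452, 0.2482]
orientation: [-0.007, -3.139, 0.004]
contact_force: [-0.1, -0.1, 0.4]
grip_width: 0.05
gripper_force: 0.0
[0.55576345 0.24517576 0.24822197]
{'camera_matrix': array([[371.64829954,   0.        , 323.85242059],
       [  0.        , 371.64829954, 243.38731662],
       [  0.        ,   0.        ,   1.        ]]), 'R': array([[ 0.00482297,  0.99998679, -0.00177817],
       [ 0.95988942, -0.00413107,  0.28034841],
       [ 0.28033736, -0.00305896, -0.95989667]]), 't': array([-0.24789558, -0.55226475,  0.17049439])}
```

View pics/w1.png

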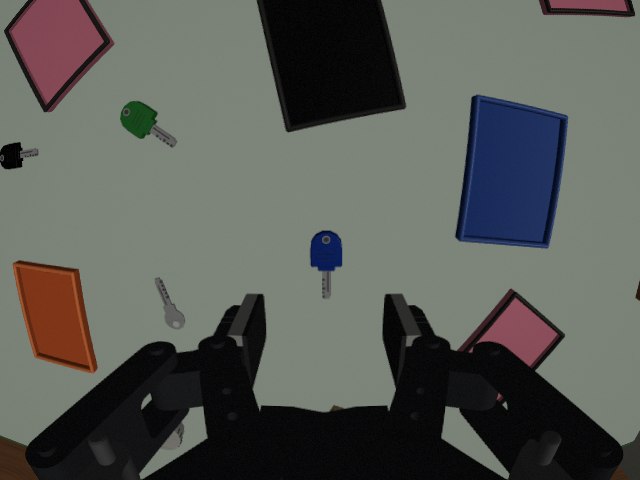

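Wrist view: the blue key is at (326,250) with the blade towards +x, mid-gripper. The blue tray is at (512,172), black at (333,60), green key at (145,122), and the look-alikes are pink. I'll measure with the rectified fisheye.

```bash
cat >> h.py <<'E'
def wrect(c,im,ctr,z,half=.05,s=4000):
    n=int(2*half*s);g=(np.arange(n)-n/2+.5)/s
    Y,X=np.meshgrid(ctr[1]-g,ctr[0]-g);P=np.stack([X,Y,np.full_like(X,z)],-1)@c["R"].T+c["t"]
    q=np.hypot(P[...,0],P[...,1])+1e-12;k=np.arctan2(q,P[...,2])/q*c["camera_matrix"][0,0]
    return cv2.remap(im,(P[...,:2]*k[...,None]+c["camera_matrix"][:2,2]).astype(np.float32),None,cv2.INTER_CUBIC)
rng=dict(black=lambda h:h[...,2]<75,orange=lambda h:(h[...,0]<18)&(h[...,1]>140),blue=lambda h:(abs(h[...,0]-118.)<13)&(h[...,1]>120),green=lambda h:(abs(h[...,0]-65.)<15)&(h[...,1]>110))
def blob(m):
    n,l,s,c=cv2.connectedComponentsWithStats(m.astype(np.uint8));h=m.shape[0]//2
    k=1+np.argmax([s[i,4]-20*np.hypot(*(c[i]-h)) for i in range(1,n)]);return (l==k).astype(np.uint8)
def key(c,im,col,ctr,rf=wrect,S=4000,half=.05):
    "returns cover centroid, yaw deg, extents along axis and width of cover"
    def seg(z):
        p=rf(c,im,ctr,z,half,S);h=cv2.cvtColor(p,cv2.COLOR_BGR2HSV);bg=np.median(p.reshape(-1,3),0)
        cov=blob(cv2.morphologyEx(rng[col](h).astype(np.uint8),cv2.MORPH_CLOSE,np.ones((15,15))))
        al=blob(cv2.morphologyEx((np.abs(p-bg).max(-1)>25).astype(np.uint8),cv2.MORPH_CLOSE,np.ones((9,9))))
        f=lambda m:np.array(ctr)-(np.argwhere(m)-half*S+.5)/S
        return p,f(cov),f(al&(1-cv2.dilate(cov,np.ones((13,13))))),f(al)
    p,cov,_,_=seg(.010);_,_,bl,al=seg(.005)
    m=cov.mean(0);v=bl.mean(0)-m;v/=np.hypot(*v);w=np.array([-v[1],v[0]])
    e=[np.percentile((q-m)@u,[.3,99.7])*1e3 for q,u in((cov,v),(cov,w),(bl,v))]
    lx,wy=e[0],e[1]; org=m+v*(e[0].mean()+16)/1e3+w*e[1].mean()/1e3
    return m,np.degrees(np.arctan2(v[1],v[0])),org,e,p
def tray(c,im,col,ctr,rf=wrect,z=.014):
    p=rf(c,im,ctr,z,.09,2000);m=blob(cv2.morphologyEx(rng[col](cv2.cvtColor(p,cv2.COLOR_BGR2HSV)).astype(np.uint8),cv2.MORPH_CLOSE,np.ones((9,9))))
    (a,b),(W,H),an=cv2.minAreaRect(max(cv2.findContours(m,0,1)[0],key=cv2.contourArea))
    if W>H: an-=90
    return np.array([ctr[0]-(b-180)/2000,ctr[1]-(a-180)/2000]),-an,sorted((W/2,H/2)),p
E
cat > w.py <<'E'
from h import *
import sys
name=sys.argv[1];o=r.get_obs();c=camera_info("wrist");im,_=grab_frame("wrist");P=[]
K=dict(blue=(.5837,.2435),green=(.4583,.0759),black=(.4743,-.1011),orange=(.4032,-.2712));T=dict(black=(.405,.2465),orange=(.6637,-.0767),blue=(.51,.4153),green=(.4896,-.408))
for a in sys.argv[2:]:
    k,col=a.split("_")
    if k=="key":
        m,y,og,e,p=key(c,im,col,K[col]);print(a,"yaw %.1f org %s cov %s"%(y,np.round(og,4),np.round(m,4)),[list(np.round(q,1)) for q in e])
    else:
        m,y,s,p=tray(c,im,col,T[col]);print(a,"yaw %.1f ctr %s size %s"%(y,np.round(m,4),np.round(s,1)))
    P.append(cv2.resize(p,(200,200)))
cv2.imwrite(f"pics/{name}.png",np.hstack(P))
E
python3 w.py r1 key_blue key_green tray_blue tray_black tray_orange
```

```text
key_blue yaw -0.4 org [0.5962 0.2469] cov [0.5812 0.2469] [[np.float64(-18.9), np.float64(16.9)], [np.float64(-13.3), np.float64(13.5)], [np.float64(-11.4), np.float64(46.1)]]
key_green yaw 51.6 org [0.4663 0.0925] cov [0.4573 0.0809] [[np.float64(-19.2), np.float64(16.7)], [np.float64(-13.9), np.float64(14.3)], [np.float64(-18.8), np.float64(42.8)]]
tray_blue yaw -4.4 ctr [0.5095 0.4175] size [103.4 129.3]
tray_black yaw -90.0 ctr [0.3968 0.2468] size [162.5 179.5]
tray_orange yaw -4.7 ctr [ 0.661  -0.0672] size [108.1 133.5]
```

```bash
python3 - <<'E'
from h import *
c=camera_info("top");im=cv2.imread("pics/top0.png")
K=dict(blue=(.5837,.2435),green=(.4583,.0759),black=(.4743,-.1011),orange=(.4032,-.2712))
for k in K:
    m,y,og,e,p=key(c,im,k,K[k],rect);print(k,"yaw %.1f"%y,np.round(og,4),np.round(m,4),[list(np.round(q,1)) for q in e])
E
```

```text
blue yaw -1.5 [0.5982 0.243 ] [0.5828 0.2431] [[np.float64(-17.2), np.float64(16.0)], [np.float64(-12.5), np.float64(13.0)], [np.float64(-19.9), np.float64(45.3)]]
green yaw 52.1 [0.4674 0.0878] [0.4578 0.0756] [[np.float64(-16.1), np.float64(15.1)], [np.float64(-12.4), np.float64(12.2)], [np.float64(-19.8), np.float64(44.0)]]
black yaw 88.3 [ 0.4742 -0.085 ] [ 0.4739 -0.101 ] [[np.float64(-17.7), np.float64(17.6)], [np.float64(-13.6), np.float64(13.8)], [np.float64(-20.5), np.float64(43.6)]]
orange yaw -5.2 [ 0.418  -0.2721] [ 0.4026 -0.2708] [[np.float64(-17.1), np.float64(16.0)], [np.float64(-13.5), np.float64(13.9)], [np.float64(-19.5), np.float64(44.5)]]
```

View pics/r1.png

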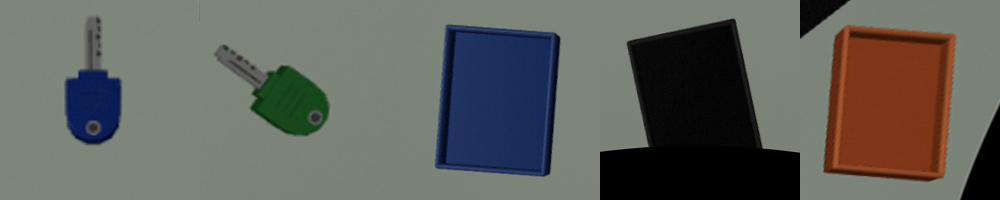

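```bash
python3 d.py .588 .2455 .077 -1
```

```text
tcp [0.5546 0.2496 0.25  ] toolx yaw -179.9 j7 1.12 t 1.60
delta [-0.0335 -0.0043  0.173 ] [ 0.001 -0.001  0.019] len 0.176 rot 0.019
```

Scaled: 0.12 m / 0.3 = 0.4, 0.08 m / 0.3 = 0.2667, 0.02 rad / 1.5708 = 0.0127.

```bash
python3 -m pendant '[[-0.0567,-0.0067,0.1333,0,0,0.0127],[-0.1117,-0.0133,0.2667,0,0,0.0127],[-0.1117,-0.0133,0.4,0,0,0.0127],[-0.1117,-0.0133,0.4,0,0,0.0127],[-0.1117,-0.0133,0.4,0,0,0.0127]]'; for i in 1 2; do python3 -m pendant '[[0,0,0,0,0,0],[0,0,0,0,0,0]]' | head -2;done; python3 w.py r2 key_blue;python3 d.py .588 .2455 .077 -1
```

```text
clock: 2.1
tcp_pos: [0.5879, 0.2464, 0.1307]
orientation: [-0.027, -3.141, -0.001]
contact_force: [0.4, 0.0, 0.1]
grip_width: 0.0496
gripper_force: 0.0
clock: 2.3
tcp_pos: [0.5897, 0.2456, 0.1327]
clock: 2.5
tcp_pos: [0.5891, 0.2446, 0.131]
key_blue yaw -0.2 org [0.5963 0.2467] cov [0.5813 0.2468] [[np.float64(-18.7), np.float64(16.8)], [np.float64(-13.6), np.float64(13.6)], [np.float64(-11.4), np.float64(46.5)]]
tcp [0.5889 0.2444 0.1307] toolx yaw 178.9 j7 1.16 t 2.55
delta [0.001  0.001  0.0537] [ 0.001  0.001 -0.002] len 0.054 rot 0.003
```

```bash
for i in 1 2 3 4; do python3 w.py r2 key_blue;done;python3 d.py .588 .2455 .077 -1
```

```text
key_blue yaw -0.1 org [0.5963 0.2466] cov [0.5813 0.2467] [[np.float64(-18.9), np.float64(17.0)], [np.float64(-13.6), np.float64(13.4)], [np.float64(-11.4), np.float64(46.6)]]
key_blue yaw -0.1 org [0.5963 0.2466] cov [0.5812 0.2467] [[np.float64(-18.9), np.float64(17.1)], [np.float64(-13.6), np.float64(13.4)], [np.float64(-11.4), np.float64(46.4)]]
key_blue yaw -0.2 org [0.5963 0.2467] cov [0.5813 0.2468] [[np.float64(-18.9), np.float64(17.1)], [np.float64(-13.6), np.float64(13.6)], [np.float64(-11.4), np.float64(46.6)]]
key_blue yaw -0.2 org [0.5963 0.2468] cov [0.5812 0.2468] [[np.float64(-18.9), np.float64(17.1)], [np.float64(-13.4), np.float64(13.6)], [np.float64(-11.4), np.float64(46.6)]]
tcp [0.5887 0.2443 0.1299] toolx yaw 178.9 j7 1.16 t 2.75
delta [0.0007 0.0012 0.0529] [ 0.    -0.    -0.002] len 0.053 rot 0.002
```

Scaled: 0.052 m / 0.3 = 0.1733, 0.05 m / 0.3 = 0.1667, 0.013 rad / 1.5708 = 0.0083.

```bash
python3 -m pendant '[[0.0033,0.0067,0.1,0,0,0.0045],[0.0033,0.0067,0.1667,0,0,0.0083],[0.0033,0.0067,0.1733,0,0,0.0083],[0.0033,0.0067,0.1733,0,0,0.0083]]'; python3 -m pendant '[[0,0,0,0,0,0],[0,0,0,0,0,0],[0,0,0,0,0,0],[0,0,0,0,0,0],[0,0,0,0,0,0]]' 0.02 35; python3 w.py r3 key_blue; python3 -c "
from h import *
im,_=grab_frame('wrist');cv2.imwrite('pics/w3.png',im[200:480,150:500])"
```

```text
clock: 3.15
tcp_pos: [0.5876, 0.2462, 0.0776]
orientation: [-0.052, -3.14, 0.001]
contact_force: [0.3, 0.1, 1.2]
grip_width: 0.0503
gripper_force: 0.0
clock: 3.65
tcp_pos: [0.5887, 0.2466, 0.0794]
orientation: [0.052, 3.139, 0.002]
contact_force: [-0.9, -0.4, 5.8]
grip_width: 0.0263
gripper_force: 34.7
key_blue yaw -9.0 org [0.5963 0.247 ] cov [0.5813 0.2478] [[np.float64(-19.4), np.float64(17.2)], [np.float64(-14.2), np.float64(17.3)], [np.float64(-8.2), np.float64(58.6)]]
```

View pics/w3.png

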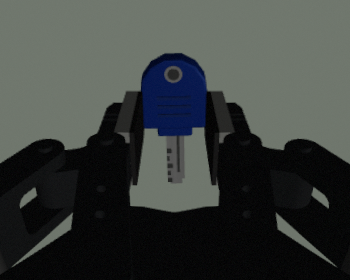

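Gripped squarely on the straight sides. The 6 N suggests the fingertips just touch the shelf, so I'll pick 2 mm higher next time. Lifting and checking the tray.

Scaled: -0.1 m / 0.3 = -0.3333, -0.07 m / 0.3 = -0.2333.

```bash
python3 -m pendant '[[0,0,-0.1,0,0,0],[0,0,-0.2333,0,0,0],[0,0,-0.3333,0,0,0],[0,0,-0.3333,0,0,0]]'; python3 d.py .47 .417 .18 -4.4
```

```text
clock: 4.15
tcp_pos: [0.5903, 0.2473, 0.1831]
orientation: [0.052, 3.133, 0.007]
contact_force: [0.9, -0.1, 0.5]
grip_width: 0.0263
gripper_force: 34.5
tcp [0.5903 0.2473 0.1831] toolx yaw 178.1 j7 1.14 t 4.15
delta [0.1259 0.1656 0.0028] [0.005 0.008 0.044] len 0.208 rot 0.045
```

Scaled: 0.166 m / 0.3 = 0.5533, 0.16 m / 0.3 = 0.5333, 0.044 rad / 1.5708 = 0.028.

```bash
python3 -m pendant '[[0.1,0.1333,0,0,0,0.0127],[0.2,0.2667,0,0,0,0.028],[0.3,0.4,0,0,0,0.028],[0.4,0.5333,0,0,0,0.028],[0.42,0.5533,0,0,0,0.028]]'; python3 -m pendant '[[0,0,0,0,0,0],[0,0,0,0,0,0],[0,0,0,0,0,0],[0,0,0,0,0,0]]'|head -2;python3 w.py r4 tray_blue tray_black;  python3 d.py .502 .4165 .18 -4.4
```

```text
clock: 4.65
tcp_pos: [0.4612, 0.4234, 0.1772]
orientation: [-0.104, -3.136, -0.005]
contact_force: [-0.5, 0.6, 0.2]
grip_width: 0.0263
gripper_force: 34.6
clock: 5.05
tcp_pos: [0.4687, 0.4146, 0.1779]
tray_blue yaw -4.3 ctr [0.5083 0.4202] size [ 99.2 130.5]
tray_black yaw 12.0 ctr [0.4038 0.2543] size [104.8 129.6]
tcp [0.4684 0.4149 0.1779] toolx yaw 175.4 j7 0.76 t 5.10
delta [-0.0333  0.0042 -0.0021] [-0.     0.    -0.003] len 0.034 rot 0.003
```

View pics/r4.png

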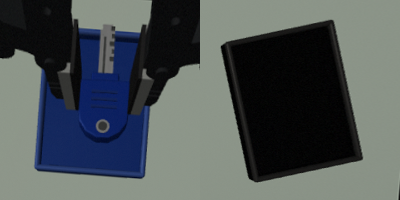

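Scaled: 0.06 m / 0.3 = 0.2, 0.05 m / 0.3 = 0.1667.

```bash
python3 -m pendant '[[-0.1067,0.02,0,0,0,0],[-0.1067,0.02,0.1,0,0,0],[-0.1067,0.02,0.1667,0,0,0],[-0.1067,0.02,0.2,0,0,0],[-0.1067,0.02,0.2,0,0,0]]';python3 -m pendant '[[0,0,0,0,0,0],[0,0,0,0,0,0],[0,0,0,0,0,0]]'|head -2; python3 d.py .501 .42 .0855 -4.35
```

```text
clock: 5.6
tcp_pos: [0.4993, 0.4189, 0.1165]
orientation: [-0.122, -3.137, 0.003]
contact_force: [0.6, -0.3, -0.6]
grip_width: 0.026
gripper_force: 34.6
clock: 5.9
tcp_pos: [0.5001, 0.4203, 0.1191]
tcp [0.5001 0.4203 0.1191] toolx yaw 175.6 j7 0.80 t 5.90
delta [-0.0009 -0.0003  0.0336] [ 0.001  0.001 -0.001] len 0.034 rot 0.002
```

Scaled: 0.031 m / 0.3 = 0.1033, 0.025 m / 0.3 = 0.0833.

```bash
python3 -m pendant '[[-0.0033,0,0.05,0,0,0],[-0.0033,0,0.0833,0,0,0],[-0.0033,0,0.1033,0,0,0],[-0.0033,0,0.1033,0,0,0],[-0.0033,0,0.1033,0,0,0]]'; python3 -m pendant '[[0,0,0.0033,0,0,0],[0,0,0.0067,0,0,0],[0,0,0.0067,0,0,0],[0,0,0.0067,0,0,0]]'
```

```text
clock: 6.4
tcp_pos: [0.5006, 0.4197, 0.0865]
orientation: [-0.121, -3.139, 0.001]
contact_force: [0.4, -0.0, 0.3]
grip_width: 0.0263
gripper_force: 34.6
clock: 6.8
tcp_pos: [0.5006, 0.4198, 0.085]
orientation: [0.121, 3.139, 0.0]
contact_force: [-0.2, 0.2, -0.5]
grip_width: 0.0262
gripper_force: 34.6
```

Scaled: 0.001 m / 0.3 = 0.0033.

```bash
python3 -m pendant '[[0,0,0.0033,0,0,0],[0,0,0.0033,0,0,0],[0,0,0.0033,0,0,0]]' | sed -n 2p\;4p;  python3 -m pendant '[[0,0,0,0,0,0],[0,0,0,0,0,0],[0,0,0,0,0,0],[0,0,0,0,0,0]]' 0.045 | sed -n 2p\;4,5p; python3 -m pendant '[[0,0,-0.0667,0,0,0],[0,0,-0.1667,0,0,0],[0.0667,0,-0.2667,0,0,0],[0.1667,0,-0.3333,0,0,0],[0.1667,0,-0.3333,0,0,0]]';python3 -m pendant '[[0,0,0,0,0,0],[0,0,0,0,0,0],[0,0,0,0,0,0]]'|head -2;  python3 - <<'E'
from h import *
c=camera_info("wrist");im,_=grab_frame("wrist");cv2.imwrite("pics/w5.png",im)
p=wrect(c,im,(.508,.42),.014,.09,3500);cv2.imwrite("pics/r5.png",p[:600,:])
t=tray(c,im,"blue",(.508,.42));print(t[:3])
E
```

```text
tcp_pos: [0.5007, 0.4199, 0.0844]
contact_force: [-1.8, -0.8, 5.6]
tcp_pos: [0.5006, 0.4198, 0.0837]
contact_force: [0.4, 0.2, -0.2]
grip_width: 0.0449
clock: 8.0
tcp_pos: [0.4479, 0.4261, 0.1867]
orientation: [0.114, 3.139, 0.007]
contact_force: [0.3, 1.1, -0.4]
grip_width: 0.0453
gripper_force: 0.0
clock: 8.3
tcp_pos: [0.4515, 0.4228, 0.1829]
(array([0.50753531, 0.42039073]), -4.194182872772217, [99.99150085449219, 131.38055419921875])
```

View pics/r5.png

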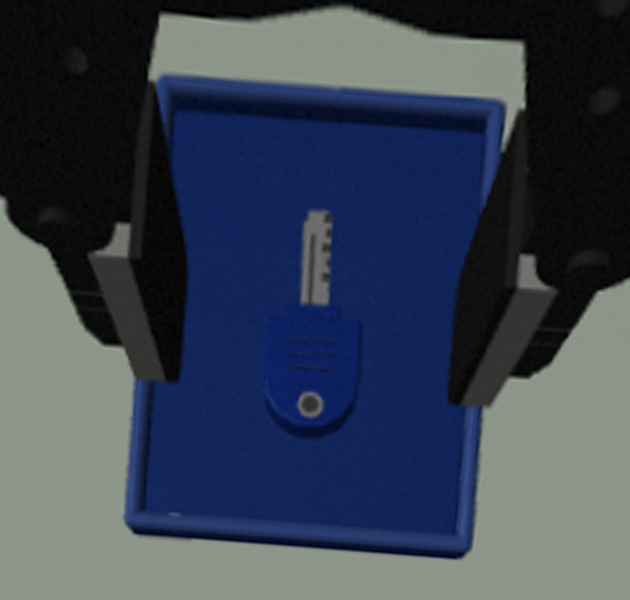

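Blue lies centred within ~2 mm in its tray. Next the green key at wrist px (145,122), the only green-covered one, confirmed in the r1 crop.

```bash
python3 d.py .461 .086 .15 51.6
```

```text
tcp [0.4515 0.4229 0.1829] toolx yaw 175.5 j7 0.73 t 8.35
delta [-0.0358 -0.3351  0.0334] [-0.001 -0.001 -0.979] len 0.339 rot 0.979
```

Scaled: -0.2 m / 0.3 = -0.6667, -0.16 m / 0.3 = -0.5333, -0.6 rad / 1.5708 = -0.382.

```bash
python3 -m pendant '[[-0.0133,-0.1333,0,0,0,-0.0764],[-0.0267,-0.2667,0,0,0,-0.1592],[-0.04,-0.4,0,0,0,-0.2419],[-0.0567,-0.5333,0,0,0,-0.3183],[-0.0667,-0.6667,0,0,0,-0.382]]'|sed -n 2p; python3 d.py .461 .086 .15 51.6
```

```text
tcp_pos: [0.4558, 0.2206, 0.1834]
tcp [0.4558 0.2206 0.1834] toolx yaw -149.8 j7 1.54 t 8.85
delta [ 0.0632 -0.119   0.0335] [-0.    -0.    -0.374] len 0.139 rot 0.374
```

Scaled: -0.119 m / 0.3 = -0.3967, -0.09 m / 0.3 = -0.3, -0.374 rad / 1.5708 = -0.2381.

```bash
python3 -m pendant '[[0.0533,-0.1,0,0,0,-0.0764],[0.1067,-0.2,0,0,0,-0.1592],[0.16,-0.3,0,0,0,-0.2355],[0.21,-0.3967,0.0667,0,0,-0.2381],[0.21,-0.3967,0.11,0,0,-0.2381]]'|sed -n 2p;python3 -m pendant '[[0,0,0,0,0,0],[0,0,0,0,0,0],[0,0,0,0,0,0],[0,0,0,0,0,0]]'|head -2;python3 w.py r6 key_green; python3 d.py .461 .086 .08 51.6
```

```text
tcp_pos: [0.4602, 0.0825, 0.1499]
clock: 9.75
tcp_pos: [0.4607, 0.089, 0.1514]
key_green yaw 53.5 org [0.4652 0.0896] cov [0.4564 0.0776] [[np.float64(-18.7), np.float64(16.6)], [np.float64(-13.4), np.float64(13.5)], [np.float64(-12.2), np.float64(45.9)]]
tcp [0.4606 0.0889 0.1514] toolx yaw -128.5 j7 2.14 t 9.80
delta [ 0.0021 -0.0021  0.0714] [-0.     0.001 -0.002] len 0.071 rot 0.002
```

```bash
python3 d.py .4604 .0832 .08 53.2
```

```text
tcp [0.4606 0.0889 0.1514] toolx yaw -128.5 j7 2.14 t 9.80
delta [ 0.0047 -0.0034  0.0714] [-0.     0.001 -0.03 ] len 0.072 rot 0.030
```

Scaled: 0.07 m / 0.3 = 0.2333, 0.06 m / 0.3 = 0.2, -0.03 rad / 1.5708 = -0.0191.

```bash
python3 -m pendant '[[0.0167,-0.01,0.0667,0,0,-0.0191],[0.0167,-0.01,0.1667,0,0,-0.0191],[0.0167,-0.01,0.2,0,0,-0.0191],[0.0167,-0.01,0.2333,0,0,-0.0191],[0.0167,-0.01,0.2333,0,0,-0.0191]]'|sed -n 2p;python3 -m pendant '[[0,0,0,0,0,0],[0,0,0,0,0,0]]'|head -2; python3 d.py .4604 .0832 .08 53.2
```

```text
tcp_pos: [0.4592, 0.0826, 0.0804]
clock: 10.5
tcp_pos: [0.4601, 0.0826, 0.0817]
tcp [0.4601 0.0826 0.0817] toolx yaw -126.9 j7 2.17 t 10.50
delta [-0.0007  0.0001  0.0017] [-0.001  0.001 -0.001] len 0.002 rot 0.002
```

Scaled: 0.0015 m / 0.3 = 0.005, -0.0005 m / 0.3 = -0.0017.

```bash
python3 -m pendant '[[-0.0017,0,0.005,0,0,0],[-0.0017,0,0.005,0,0,0],[-0.0017,0,0.005,0,0,0],[-0.0017,0,0.005,0,0,0],[-0.0017,0,0.005,0,0,0]]' 0.02 35|sed -n 2,6p; python3 -m pendant '[[0,0,-0.1,0,0,0],[0,0,-0.2333,0,0,0],[0,0,-0.3333,0,0,0],[0,0,-0.3333,0,0,0]]'|sed -n 2,6p;  python3 d.py .48 -.16 .18 0;python3 d.py .45 -.405 .18 7.4
```

```text
tcp_pos: [0.4603, 0.083, 0.0801]
orientation: [-1.404, 2.809, -0.0]
contact_force: [-1.7, 0.3, 5.1]
grip_width: 0.0262
gripper_force: 34.1
tcp_pos: [0.4621, 0.0833, 0.1833]
orientation: [-1.401, 2.803, -0.002]
contact_force: [0.1, 1.3, -1.2]
grip_width: 0.0259
gripper_force: 34.4
tcp [0.4621 0.0833 0.1833] toolx yaw -126.9 j7 2.18 t 11.40
delta [ 0.1838 -0.1604  0.0029] [-0.001  0.008  0.927] len 0.244 rot 0.927
tcp [0.4621 0.0833 0.1833] toolx yaw -126.9 j7 2.18 t 11.40
delta [ 0.3978 -0.2835  0.0021] [-0.002  0.008  0.798] len 0.488 rot 0.798
```

Scaled: 0.184 m / 0.3 = 0.6133, -0.16 m / 0.3 = -0.5333, 0.64 rad / 1.5708 = 0.4074.

```bash
python3 -m pendant '[[0.1233,-0.1067,0,0,0,0.0828],[0.2467,-0.2133,0,0,0,0.1655],[0.3667,-0.32,0,0,0,0.2483],[0.49,-0.4267,0,0,0,0.331],[0.6133,-0.5333,0,0,0,0.4074]]'|sed -n 2p; python3 d.py .45 -.405 .18 7.4
```

```text
tcp_pos: [0.4769, -0.1622, 0.179]
tcp [ 0.4769 -0.1622  0.179 ] toolx yaw -163.8 j7 2.17 t 11.90
delta [ 0.0935 -0.2257 -0.001 ] [ 0.    -0.     0.153] len 0.244 rot 0.153
```

Scaled: -0.225 m / 0.3 = -0.75, -0.18 m / 0.3 = -0.6, 0.153 rad / 1.5708 = 0.0974.

```bash
python3 -m pendant '[[0.06,-0.15,0,0,0,0.0318],[0.1233,-0.3,0,0,0,0.0637],[0.1867,-0.45,0,0,0,0.0955],[0.25,-0.6,0,0,0,0.0974],[0.31,-0.75,0,0,0,0.0974]]'|sed -n 2p;python3 -m pendant '[[0,0,0,0,0,0],[0,0,0,0,0,0],[0,0,0,0,0,0],[0,0,0,0,0,0]]'|head -2;python3 w.py r7 tray_green key_orange;python3 d.py .45 -.405 .18 7.4
```

```text
tcp_pos: [0.451, -0.4042, 0.1786]
clock: 12.8
tcp_pos: [0.4525, -0.4006, 0.179]
tray_green yaw 7.3 ctr [ 0.4872 -0.4068] size [ 99.4 129.9]
key_orange yaw 1.9 org [ 0.4165 -0.2711] cov [ 0.4012 -0.2715] [[np.float64(-18.0), np.float64(16.6)], [np.float64(-15.6), np.float64(15.5)], [np.float64(-13.5), np.float64(44.9)]]
tcp [ 0.4526 -0.4007  0.1792] toolx yaw -172.2 j7 2.49 t 12.85
delta [ 0.0031 -0.0039 -0.0009] [ 0.001 -0.     0.008] len 0.005 rot 0.008
```

View pics/r7.png

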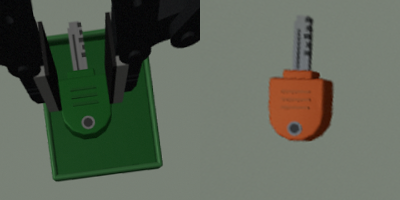

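```bash
python3 d.py .4794 -.4078 .0855 7.3
```

```text
tcp [ 0.4526 -0.4007  0.1792] toolx yaw -172.2 j7 2.49 t 12.85
delta [-0.0256 -0.0107  0.0936] [ 0.001 -0.     0.009] len 0.098 rot 0.009
```

Scaled: 0.08 m / 0.3 = 0.2667, 0.06 m / 0.3 = 0.2, 0.009 rad / 1.5708 = 0.0057.

```bash
python3 -m pendant '[[-0.085,-0.035,0,0,0,0.0057],[-0.085,-0.035,0.1,0,0,0.0057],[-0.085,-0.035,0.2,0,0,0.0057],[-0.085,-0.035,0.2667,0,0,0.0057],[-0.085,-0.035,0.2667,0,0,0.0057]]'|sed -n 2p;python3 -m pendant '[[0,0,0,0,0,0],[0,0,0,0,0,0],[0,0,0,0,0,0]]'|head -2; python3 d.py .4794 -.4078 .0855 7.3
```

```text
tcp_pos: [0.4777, -0.407, 0.0965]
clock: 13.65
tcp_pos: [0.4793, -0.4099, 0.1009]
tcp [ 0.4793 -0.4099  0.1009] toolx yaw -172.8 j7 2.50 t 13.65
delta [-0.0003  0.0021  0.0154] [-0.002  0.002 -0.002] len 0.016 rot 0.003
```

Scaled: 0.014 m / 0.3 = 0.0467, 0.012 m / 0.3 = 0.04.

```bash
python3 -m pendant '[[0,0.0033,0.02,0,0,0],[0,0.0033,0.04,0,0,0],[0,0.0033,0.0467,0,0,0],[0,0.0033,0.0467,0,0,0],[0,0.0033,0.0467,0,0,0]]'|sed -n 2p;python3 -m pendant '[[0,0,0,0,0,0],[0,0,0,0,0,0],[0,0,0,0,0,0]]'|sed -n 1,4p; python3 d.py .4794 -.4078 .0845 7.3
```

```text
tcp_pos: [0.4783, -0.4084, 0.0852]
clock: 14.45
tcp_pos: [0.4784, -0.4086, 0.0853]
orientation: [0.196, -3.135, 0.0]
contact_force: [-0.5, -0.0, -0.6]
tcp [ 0.4784 -0.4086  0.0853] toolx yaw -172.8 j7 2.50 t 14.45
delta [-0.0011  0.0006  0.0008] [-0.    -0.    -0.002] len 0.001 rot 0.002
```

Scaled: -0.001 m / 0.3 = -0.0033.

```bash
python3 -m pendant '[[-0.0033,0,0.0033,0,0,0],[-0.0033,0,0.0033,0,0,0],[-0.0033,0,0.0033,0,0,0]]' | sed -n 2p\;4p;  python3 -m pendant '[[0,0,0,0,0,0],[0,0,0,0,0,0],[0,0,0,0,0,0],[0,0,0,0,0,0]]' 0.045 | sed -n 2p\;4,5p; python3 -m pendant '[[0,0,-0.0667,0,0,0],[0,0,-0.1667,0,0,0],[0.0667,0,-0.2667,0,0,0],[0.1667,0,-0.3333,0,0,0],[0.1667,0,-0.3333,0,0,0]]'|sed -n 2p;python3 -m pendant '[[0,0,0,0,0,0],[0,0,0,0,0,0],[0,0,0,0,0,0]]'|head -2;  python3 - <<'E'
from h import *
c=camera_info("wrist");im,_=grab_frame("wrist");
p=wrect(c,im,(.4875,-.407),.014,.09,3500);cv2.imwrite("pics/r8.png",p[:600,:])
t=tray(c,im,"green",(.488,-.407));print(t[:3])
E
python3 d.py .41 -.271 .15 0
```

```text
tcp_pos: [0.4786, -0.4087, 0.0851]
contact_force: [-4.0, 1.7, 9.7]
tcp_pos: [0.4795, -0.4083, 0.0842]
contact_force: [-0.4, 0.4, 0.2]
grip_width: 0.0453
tcp_pos: [0.4265, -0.4174, 0.1873]
clock: 15.95
tcp_pos: [0.4306, -0.4138, 0.1834]
(array([ 0.48636353, -0.40554385]), 7.2802886962890625, [101.85501861572266, 131.19146728515625])
tcp [ 0.4305 -0.4139  0.1834] toolx yaw -172.7 j7 2.52 t 16.00
delta [0.0023 0.1443 0.0336] [ 0.001 -0.001  0.127] len 0.148 rot 0.127
```

View pics/r8.png

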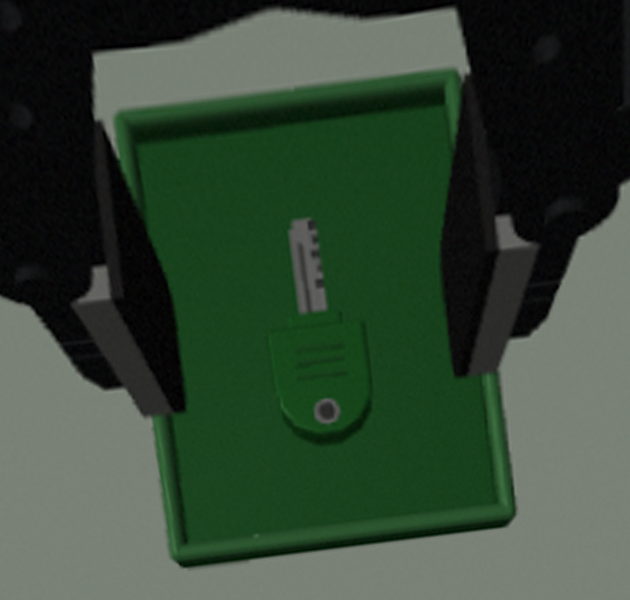

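Green is centred within ~4 mm, lengthwise. Next the orange key (455,289 in top).

Scaled: 0.144 m / 0.3 = 0.48, 0.108 m / 0.3 = 0.36, 0.127 rad / 1.5708 = 0.0809.

```bash
python3 -m pendant '[[0,0.12,0,0,0,0.0318],[0,0.24,0,0,0,0.0637],[0.0033,0.36,0,0,0,0.0809],[0.0067,0.48,0.0667,0,0,0.0809],[0.0067,0.48,0.11,0,0,0.0809]]'|sed -n 2p;python3 -m pendant '[[0,0,0,0,0,0],[0,0,0,0,0,0],[0,0,0,0,0,0],[0,0,0,0,0,0]]'|head -2;python3 w.py r9 key_orange;python3 - <<'E'
from h import *
c=camera_info("wrist");im,_=grab_frame("wrist");cv2.imwrite("pics/r9.png",wrect(c,im,(.41,-.271),.008,.05,5000))
E
python3 d.py .41 -.271 .08 0
```

```text
tcp_pos: [0.4094, -0.2668, 0.1499]
clock: 16.9
tcp_pos: [0.4102, -0.2733, 0.1519]
key_orange yaw -2.1 org [ 0.4156 -0.2694] cov [ 0.4005 -0.2689] [[np.float64(-18.7), np.float64(16.9)], [np.float64(-13.4), np.float64(13.5)], [np.float64(-11.7), np.float64(46.1)]]
tcp [ 0.41   -0.2728  0.1518] toolx yaw 179.8 j7 2.21 t 17.00
delta [0.0001 0.0019 0.0718] [-0.001  0.001 -0.003] len 0.072 rot 0.003
```

View pics/r9.png

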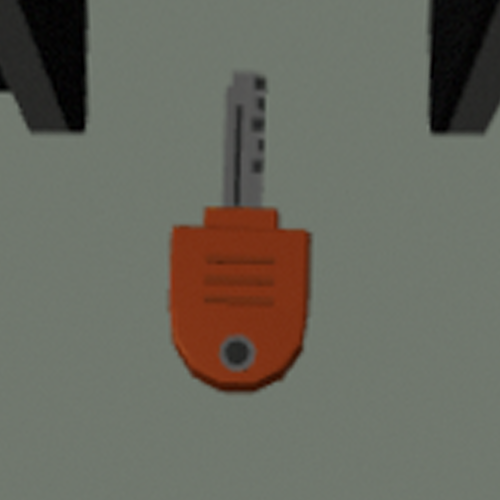

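Scaled: 0.071 m / 0.3 = 0.2367, 0.06 m / 0.3 = 0.2, 0.03 rad / 1.5708 = 0.0191.

```bash
python3 d.py .4076 -.2691 .08 -2; python3 -m pendant '[[0.008,0.0123,0.0667,0,0,0.0191],[0.008,0.0123,0.1667,0,0,0.0191],[0.008,0.0123,0.2,0,0,0.0191],[0.008,0.0123,0.2367,0,0,0.0191],[0.008,0.0123,0.2367,0,0,0.0191]]'|sed -n 2p;python3 -m pendant '[[0,0,0,0,0,0],[0,0,0,0,0,0]]'|head -2; python3 d.py .4076 -.2691 .08 -2
```

```text
tcp [ 0.41   -0.2728  0.1518] toolx yaw 179.8 j7 2.21 t 17.00
delta [0.0025 0.0038 0.0718] [-0.001  0.001  0.032] len 0.072 rot 0.032
tcp_pos: [0.4071, -0.2684, 0.0797]
clock: 17.7
tcp_pos: [0.408, -0.2687, 0.0812]
tcp [ 0.408  -0.2687  0.0812] toolx yaw 178.2 j7 2.24 t 17.70
delta [ 0.0004 -0.0004  0.0012] [-0.001  0.001  0.003] len 0.001 rot 0.003
```

Scaled: 0.001 m / 0.3 = 0.0033.

```bash
python3 -m pendant '[[0,0,0.0033,0,0,0],[0,0,0.0033,0,0,0],[0,0,0.0033,0,0,0],[0,0,0.0033,0,0,0],[0,0,0.0033,0,0,0]]' 0.02 35|sed -n 2,6p; python3 -m pendant '[[0,0,-0.1,0,0,0],[0,0,-0.2333,0,0,0],[0,0,-0.3333,0,0,0],[0,0,-0.3333,0,0,0]]'|sed -n 2,6p;  python3 d.py .62 -.075 .18 -4.7
```

```text
tcp_pos: [0.4079, -0.2686, 0.0802]
orientation: [0.05, 3.14, -0.001]
contact_force: [-0.4, 1.4, 5.3]
grip_width: 0.0259
gripper_force: 34.1
tcp_pos: [0.4094, -0.2695, 0.1832]
orientation: [0.05, 3.134, -0.004]
contact_force: [1.3, -0.3, -0.6]
grip_width: 0.0261
gripper_force: 34.4
tcp [ 0.4094 -0.2695  0.1832] toolx yaw 178.2 j7 2.16 t 18.60
delta [-0.2042  0.2012  0.0042] [-0.002  0.007  0.05 ] len 0.287 rot 0.051
```

Scaled: -0.17 m / 0.3 = -0.5667, 0.167 m / 0.3 = 0.5567, 0.05 rad / 1.5708 = 0.0318.

```bash
python3 -m pendant '[[-0.1133,0.1133,0,0,0,0.0127],[-0.2267,0.2233,0,0,0,0.0318],[-0.34,0.3333,0,0,0,0.0318],[-0.4533,0.4467,0,0,0,0.0318],[-0.5667,0.5567,0,0,0,0.0318]]'|sed -n 2p;python3 -m pendant '[[-0.1133,0.1133,0,0,0,0],[-0.1133,0.1133,0,0,0,0],[-0.1133,0.1133,0,0,0,0],[-0.1133,0.1133,0,0,0,0],[-0.1133,0.1133,0,0,0,0]]'|head -2;python3 w.py r10 tray_orange key_black;python3 d.py .62 -.075 .18 -4.7
```

```text
tcp_pos: [0.5836, -0.105, 0.1787]
clock: 19.6
tcp_pos: [0.6182, -0.0774, 0.1791]
tray_orange yaw -4.8 ctr [ 0.6622 -0.0738] size [ 99.5 130.9]
tcp [ 0.6184 -0.0772  0.1793] toolx yaw 175.2 j7 1.68 t 19.65
delta [-0.0014  0.0023 -0.0007] [-0.    -0.001 -0.002] len 0.003 rot 0.002h.py:31: RuntimeWarning: Mean of empty slice.
  m=cov.mean(0);v=bl.mean(0)-m;v/=np.hypot(*v);w=np.array([-v[1],v[0]])
  ret = um.true_divide(
Traceback (most recent call last):
  File "w.py", line 8, in <module>
    m,y,og,e,p=key(c,im,col,K[col]);print(a,"yaw %.1f org %s cov %s"%(y,np.round(og,4),np.round(m,4)),[list(np.round(q,1)) for q in e])
               ~~~^^^^^^^^^^^^^^^^^
  File "h.py", line 32, in key
    e=[np.percentile((q-m)@u,[.3,99.7])*1e3 for q,u in((cov,v),(cov,w),(bl,v))]
       ~~~~~~~~~~~~~^^^^^^^^^^^^^^^^^^^
IndexError: index -1 is out of bounds for axis 0 with size 0
```

Scaled: 0.078 m / 0.3 = 0.26, 0.06 m / 0.3 = 0.2.

```bash
python3 d.py .6565 -.0735 .0855 -4.8;python3 -m pendant '[[-0.1267,0.0017,0,0,0,0],[-0.1267,0.0017,0.1,0,0,0],[-0.1267,0.0017,0.2,0,0,0],[-0.1267,0.0017,0.26,0,0,0],[-0.1267,0.0017,0.26,0,0,0]]'|sed -n 2p;python3 -m pendant '[[0,0,0,0,0,0],[0,0,0,0,0,0],[0,0,0,0,0,0]]'|head -2; python3 d.py .6565 -.0735 .0855 -4.8
```

```text
tcp [ 0.6184 -0.0772  0.1793] toolx yaw 175.2 j7 1.68 t 19.65
delta [-0.0377  0.0069  0.0938] [-0.    -0.001 -0.   ] len 0.101 rot 0.001
tcp_pos: [0.6551, -0.0787, 0.0987]
clock: 20.45
tcp_pos: [0.6581, -0.0785, 0.103]
tcp [ 0.6581 -0.0785  0.103 ] toolx yaw 175.3 j7 1.71 t 20.45
delta [0.0021 0.0049 0.0175] [0.    0.003 0.002] len 0.018 rot 0.003
```

Units first: shifts go in shares of 0.3 m and turns go in shares of 90 degrees. So 0.016 m / 0.3 = 0.0533, 0.012 m / 0.3 = 0.04.

```bash
python3 -m pendant '[[0.0033,0.0167,0.02,0,0,0],[0.0033,0.0167,0.04,0,0,0],[0.0033,0.0167,0.0533,0,0,0],[0.0033,0.0167,0.0533,0,0,0],[0.0033,0.0167,0.0533,0,0,0]]'|sed -n 2p;python3 -m pendant '[[0,0,0,0,0,0],[0,0,0,0,0,0],[0,0,0,0,0,0]]'|sed -n 1,4p; python3 d.py .6565 -.0735 .0845 -4.8
```

```text
tcp_pos: [0.6567, -0.0729, 0.0853]
clock: 21.25
tcp_pos: [0.6567, -0.0733, 0.0853]
orientation: [0.128, 3.139, -0.0]
contact_force: [-0.4, 1.8, 0.5]
tcp [ 0.6567 -0.0733  0.0853] toolx yaw 175.3 j7 1.71 t 21.25
delta [ 0.0002 -0.0002  0.0008] [-0.     0.     0.002] len 0.001 rot 0.002
```

Scaled: 0.001 m / 0.3 = 0.0033.

```bash
sed -i 's/half=.05):$/half=.05):/' h.py; python3 -m pendant '[[0,0,0.0033,0,0,0],[0,0,0.0033,0,0,0],[0,0,0.0033,0,0,0]]' | sed -n 2p\;4p;  python3 -m pendant '[[0,0,0,0,0,0],[0,0,0,0,0,0],[0,0,0,0,0,0],[0,0,0,0,0,0]]' 0.045 | sed -n 2p\;4,5p; python3 -m pendant '[[0,0,-0.0667,0,0,0],[0,0,-0.1667,0,0,0],[0.0667,0,-0.2667,0,0,0],[0.1667,0,-0.3333,0,0,0],[0.1667,0,-0.3333,0,0,0]]'|sed -n 2p;python3 -m pendant '[[0,0,0,0,0,0],[0,0,0,0,0,0],[0,0,0,0,0,0]]'|head -2;  python3 - <<'E'
from h import *
c=camera_info("wrist");im,_=grab_frame("wrist")
p=wrect(c,im,(.6622,-.0738),.014,.09,2200);q=wrect(c,im,(.474,-.1),.008,.05,3960)
cv2.imwrite("pics/r11.png",np.hstack([p,q]))
t=tray(c,im,"orange",(.6622,-.0738));print(t[:3])
E
python3 d.py .474 -.094 .15 90
```

```text
tcp_pos: [0.6568, -0.0734, 0.0852]
contact_force: [-3.3, 1.4, 8.1]
tcp_pos: [0.6566, -0.0734, 0.0841]
contact_force: [-0.2, 0.2, 0.4]
grip_width: 0.0448
tcp_pos: [0.6051, -0.0697, 0.1869]
clock: 22.75
tcp_pos: [0.6072, -0.0691, 0.1834]
(array([ 0.66191689, -0.07264499]), -4.790130615234375, [102.6847915649414, 131.26063537597656])
tcp [ 0.6071 -0.0691  0.1834] toolx yaw 175.3 j7 1.67 t 22.80
delta [ 0.1306 -0.0356  0.0336] [-1.000e-03 -1.000e-03  1.489e+00] len 0.139 rot 1.489
```

View pics/r11.png

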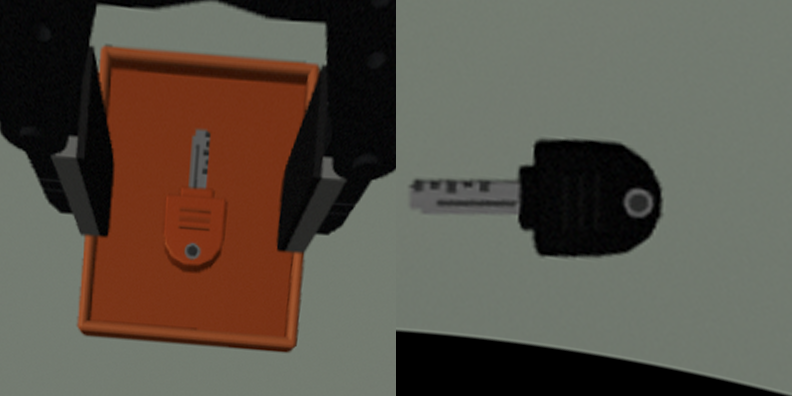

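Orange is well centred. The black key is at patch px (597,197), with blade to +y. It is the only black-covered key.

Scaled: 0.13 m / 0.3 = 0.4333, 0.104 m / 0.3 = 0.3467, 0.7 rad / 1.5708 = 0.4456.

```bash
python3 -m pendant '[[0.0867,-0.0233,0,0,0,0.0891],[0.1733,-0.0467,0,0,0,0.1783],[0.26,-0.07,0,0,0,0.2674],[0.3467,-0.0933,0,0,0,0.3565],[0.4333,-0.1167,0,0,0,0.4456]]'|sed -n 2p;python3 -m pendant '[[0,0,0,0,0,0.0891],[0,0,0,0,0,0.1783],[0,0,0,0,0,0.2674],[0,0,0,0,0,0.3565],[0,0,0,0,0,0.4456]]'|head -2;python3 -m pendant '[[0,0,0.1,0,0,0.0446],[0,0,0.1,0,0,0.0446],[0,0,0.1,0,0,0.0446],[0,0,0.1,0,0,0.0446],[0,0,0.1,0,0,0.0446]]'|head -2;python3 w.py r12 key_black;python3 d.py .474 -.0945 .08 89
```

```text
tcp_pos: [0.4737, -0.0937, 0.1839]
clock: 23.8
tcp_pos: [0.4748, -0.0935, 0.1841]
clock: 24.3
tcp_pos: [0.4749, -0.0936, 0.1552]
key_black yaw 91.4 org [ 0.4728 -0.0696] cov [ 0.4734 -0.0943] [[np.float64(-21.7), np.float64(39.0)], [np.float64(-13.6), np.float64(13.7)], [np.float64(14.5), np.float64(40.8)]]
tcp [ 0.4749 -0.0936  0.1551] toolx yaw 91.1 j7 0.52 t 24.35
delta [-0.0009 -0.001   0.0751] [ 0.001 -0.     0.037] len 0.075 rot 0.037
```

```bash
python3 - <<'E'
from h import *
c=camera_info("wrist");im,_=grab_frame("wrist")
p=wrect(c,im,(.473,-.1),.010,.021,8000).max(-1).astype(float);N=p.shape[0];y=-.1-(np.arange(N)-N/2+.5)/8000;x=.473-(np.arange(N)-N/2+.5)/8000
for T in(50,65):
    L=[]
    for j in np.nonzero((y>-.103)&(y<-.089))[0]:
        k=np.nonzero(p[:,j]<T)[0];L.append((y[j],x[k.max()],x[k.min()]))
    L=np.array(L);print(T,[np.polyfit(L[:,0],L[:,i],1)[0]*57.3 for i in(1,2)],np.median(L[:,1:],0))
    col=(p[N//2-40:N//2+40]<T).mean(0);print("y range",y[col>.5].min(),y[col>.5].max())
cv2.imwrite("pics/r12b.png",cv2.resize(p.astype(np.uint8),None,fx=1.5,fy=1.5))
E
```

```text
50 [np.float64(0.2863335838997053), np.float64(1.039611166159892)] [0.4598125 0.4868125]
y range -0.11606250000000001 -0.08043750000000001
65 [np.float64(0.22050133255874418), np.float64(1.3474809512420274)] [0.4596875 0.4869375]
y range -0.1161875 -0.08031250000000001
```

View pics/r12b.png

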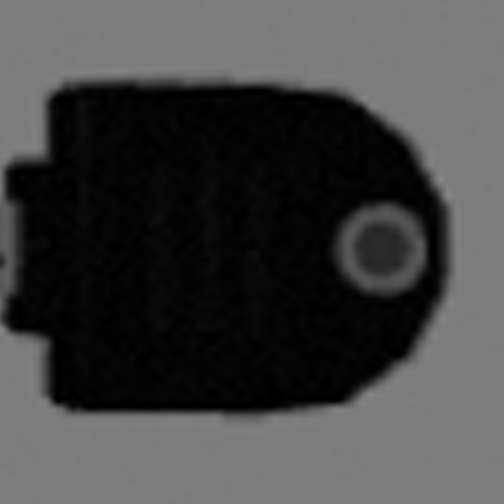

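```bash
python3 d.py .4732 -.0918 .08 89.3
```

```text
tcp [ 0.4748 -0.0935  0.155 ] toolx yaw 91.1 j7 0.52 t 24.40
delta [ 0.0017 -0.0017  0.075 ] [ 0.001 -0.     0.032] len 0.075 rot 0.032
```

Scaled: 0.074 m / 0.3 = 0.2467, 0.065 m / 0.3 = 0.2167, 0.03 rad / 1.5708 = 0.0191.

```bash
python3 -m pendant '[[0.0057,-0.0057,0.0667,0,0,0.0191],[0.0057,-0.0057,0.1667,0,0,0.0191],[0.0057,-0.0057,0.2167,0,0,0.0191],[0.0057,-0.0057,0.2467,0,0,0.0191],[0.0057,-0.0057,0.2467,0,0,0.0191]]'|sed -n 2p;python3 -m pendant '[[0,0,0,0,0,0],[0,0,0,0,0,0]]'|head -2; python3 d.py .4732 -.0918 .08 89.3
```

```text
tcp_pos: [0.4724, -0.0918, 0.0799]
clock: 25.1
tcp_pos: [0.4733, -0.0919, 0.0812]
tcp [ 0.4733 -0.0919  0.0812] toolx yaw 89.4 j7 0.61 t 25.10
delta [ 0.0001 -0.0001  0.0012] [ 0.002 -0.     0.001] len 0.001 rot 0.002
```

Scaled: 0.001 m / 0.3 = 0.0033.

```bash
python3 -m pendant '[[0,0,0.0033,0,0,0],[0,0,0.0033,0,0,0],[0,0,0.0033,0,0,0],[0,0,0.0033,0,0,0],[0,0,0.0033,0,0,0]]' 0.02 35|sed -n 2,6p; python3 -m pendant '[[0,0,-0.1,0,0,0],[0,0,-0.2333,0,0,0],[0,0,-0.3333,0,0,0],[0,0,-0.3333,0,0,0]]'|sed -n 2,6p;  python3 d.py .44 .26 .18 12
```

```text
tcp_pos: [0.4732, -0.0918, 0.0801]
orientation: [2.233, 2.209, 0.002]
contact_force: [-1.5, -0.3, 6.0]
grip_width: 0.0261
gripper_force: 34.0
tcp_pos: [0.4747, -0.0922, 0.1829]
orientation: [2.231, 2.206, 0.008]
contact_force: [-0.6, -0.2, -0.0]
grip_width: 0.0255
gripper_force: 34.4
tcp [ 0.4747 -0.0922  0.1829] toolx yaw 89.4 j7 0.46 t 26.00
delta [ 0.3518 -0.0387  0.0028] [ 0.005 -0.005  1.35 ] len 0.354 rot 1.350
```

Scaled: 0.175 m / 0.3 = 0.5833, 0.14 m / 0.3 = 0.4667, 0.14 rad / 1.5708 = 0.0891.

```bash
python3 -m pendant '[[0.1167,-0.0133,0,0,0,0.0891],[0.2333,-0.0267,0,0,0,0.1783],[0.35,-0.04,0,0,0,0.2674],[0.4667,-0.0533,0,0,0,0.3565],[0.5833,-0.0667,0,0,0,0.4456]]'|sed -n 2p;python3 -m pendant '[[0,0,0,0,0,0]]'|head -2;python3 d.py .44 .26 .18 12
```

```text
tcp_pos: [0.454, 0.0849, 0.1792]
clock: 26.6
tcp_pos: [0.4538, 0.089, 0.1785]
tcp [0.4538 0.089  0.1785] toolx yaw 49.6 j7 -0.47 t 26.60
delta [ 0.1212 -0.1214 -0.0013] [-0.001  0.001  0.656] len 0.172 rot 0.656
```

Scaled: -0.121 m / 0.3 = -0.4033, -0.096 m / 0.3 = -0.32, 0.65 rad / 1.5708 = 0.4138.

```bash
python3 -m pendant '[[0.08,-0.08,0,0,0,0.0828],[0.16,-0.16,0,0,0,0.1655],[0.24,-0.24,0,0,0,0.2483],[0.32,-0.32,0,0,0,0.331],[0.4033,-0.4033,0,0,0,0.4138]]'|sed -n 2p;python3 -m pendant '[[0,0,0,0,0,0],[0,0,0,0,0,0],[0,0,0,0,0,0],[0,0,0,0,0,0]]'|head -2; python3 w.py r13 tray_black;python3 d.py .396 .2527 .0855 12; python3 - <<'E'
from h import *
c=camera_info("wrist");im,_=grab_frame("wrist");p=wrect(c,im,(.405,.25),.014,.09,3300)
cv2.imwrite("pics/r13b.png",np.clip(p.astype(float)*3,0,255).astype(np.uint8))
E
```

```text
tcp_pos: [0.4416, 0.2548, 0.1792]
clock: 27.5
tcp_pos: [0.4421, 0.2526, 0.1795]
tray_black yaw -90.0 ctr [0.3975 0.2468] size [164.  179.5]
tcp [0.4421 0.2527 0.1795] toolx yaw 11.9 j7 -1.27 t 27.55
delta [-0.0451 -0.0095  0.094 ] [-0.     0.    -0.001] len 0.105 rot 0.002
```

View pics/r13b.png

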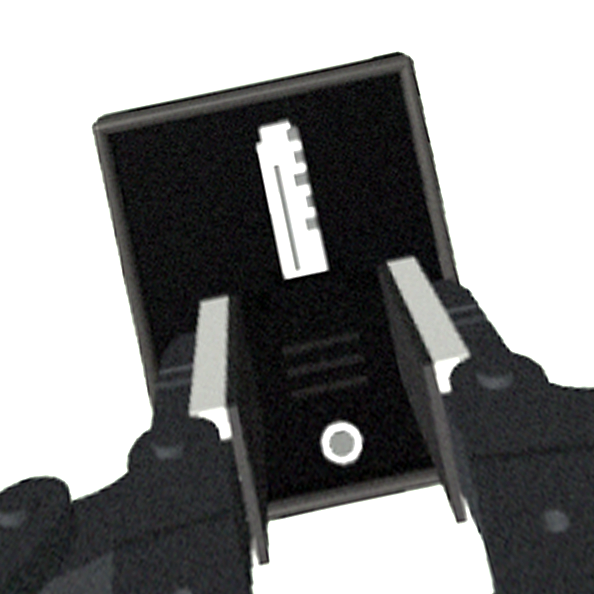

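Scaled: 0.078 m / 0.3 = 0.26, 0.05 m / 0.3 = 0.1667.

```bash
python3 d.py .3972 .2492 .0855 11.7;python3 -m pendant '[[-0.0733,0.02,0,0,0,0],[-0.1483,0.02,0.0667,0,0,0],[-0.1483,0.02,0.1667,0,0,0],[-0.1483,0.02,0.26,0,0,0],[-0.1483,0.02,0.26,0,0,0]]'|sed -n 2p;python3 -m pendant '[[0,0,0,0,0,0],[0,0,0,0,0,0],[0,0,0,0,0,0]]'|head -2; python3 d.py .3972 .2492 .0855 11.7
```

```text
tcp [0.4421 0.2529 0.1795] toolx yaw 11.9 j7 -1.27 t 27.60
delta [-0.0447 -0.0056  0.0941] [-0.001  0.     0.004] len 0.104 rot 0.004
tcp_pos: [0.3983, 0.2378, 0.0995]
clock: 28.4
tcp_pos: [0.4004, 0.2392, 0.1025]
tcp [0.4004 0.2392 0.1025] toolx yaw 12.0 j7 -1.15 t 28.40
delta [-0.0011 -0.0104  0.017 ] [-0.001 -0.002  0.005] len 0.020 rot 0.006
```

Scaled: 0.0155 m / 0.3 = 0.0517, 0.006 m / 0.3 = 0.02.

```bash
python3 -m pendant '[[-0.0033,-0.035,0,0,0,0],[-0.0033,-0.035,0.02,0,0,0],[-0.0033,-0.035,0.04,0,0,0],[-0.0033,-0.035,0.0517,0,0,0],[-0.0033,-0.035,0.0517,0,0,0]]'|sed -n 2p;python3 -m pendant '[[0,0,0,0,0,0],[0,0,0,0,0,0],[0,0,0,0,0,0]]'|sed -n 1,4p; python3 d.py .3972 .2492 .0845 11.7
```

```text
tcp_pos: [0.3963, 0.2488, 0.0854]
clock: 29.2
tcp_pos: [0.3965, 0.2489, 0.0859]
orientation: [3.124, 0.329, 0.0]
contact_force: [0.3, -0.2, -0.3]
tcp [0.3965 0.2489 0.0859] toolx yaw 12.0 j7 -1.14 t 29.20
delta [ 0.0007 -0.0002  0.0014] [ 0.    -0.     0.005] len 0.002 rot 0.005
```

Scaled: 0.0015 m / 0.3 = 0.005, 0.001 m / 0.3 = 0.0033.

```bash
python3 -m pendant '[[0.0033,0,0.005,0,0,0],[0.0033,0,0.005,0,0,0],[0.0033,0,0.005,0,0,0]]' | sed -n 2p\;4p;  python3 -m pendant '[[0,0,0,0,0,0],[0,0,0,0,0,0],[0,0,0,0,0,0],[0,0,0,0,0,0]]' 0.045 | sed -n 2p\;4,5p; python3 -m pendant '[[0,0,-0.0667,0,0,0],[0,0,-0.1667,0,0,0],[0,0,-0.3,0,0,0],[0.1333,0,-0.4333,0,0,0],[0.3,0,-0.5333,0,0,0]]'|sed -n 2p;python3 -m pendant '[[0,0,0,0,0,0],[0,0,0,0,0,0],[0,0,0,0,0,0]]'|head -2;  python3 - <<'E'
from h import *
c=camera_info("wrist");im,_=grab_frame("wrist");p=wrect(c,im,(.405,.25),.014,.09,2200)
p=np.clip(p.astype(float)*2.5,0,255).astype(np.uint8)
im,_=grab_frame("top");c=camera_info("top")
cv2.imwrite("pics/r14.png",np.hstack([p,cv2.resize(im[120:320,130:560],None,fx=.94,fy=1.98)]))
g=cv2.imread("pics/top0.png")
for k,t in dict(black=(.405,.2465),orange=(.6637,-.0767),blue=(.51,.4153),green=(.4896,-.408)).items():
    print(k,np.round(tray(c,g,k,t,rect)[0]*1e3,1),np.round(tray(c,im,k,t,rect)[0]*1e3,1),tray(c,im,k,t,rect)[1])
E
```

```text
tcp_pos: [0.3971, 0.249, 0.085]
contact_force: [-4.2, -1.8, 15.1]
tcp_pos: [0.3975, 0.2493, 0.0843]
contact_force: [0.4, -0.1, 1.4]
grip_width: 0.0448
tcp_pos: [0.473, 0.266, 0.2384]
clock: 30.7
tcp_pos: [0.472, 0.2648, 0.2354]
black [405.  246.5] [405.  246.5] 12.018997192382812
orange [663.7 -76.6] [663.7 -76.7] -4.68589973449707
blue [509.9 415.3] [491.5 334.8] -0.0
green [ 489.6 -408. ] [ 489.6 -408. ] 7.39959716796875
```

View pics/r14.png

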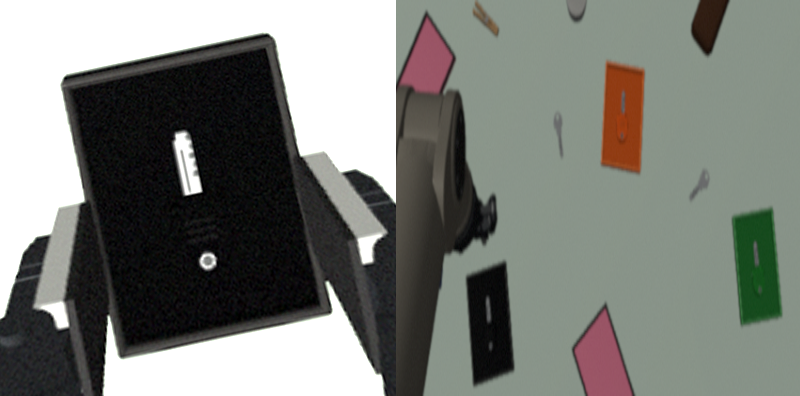

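The last picture shows the black key with its middle at (196,202) against the tray centre at (196,198). Trays and bare keys have not moved and the gripper is clear, so I'm handing in.

```bash
python3 -c "
from bench import r
print(r.hand_in())"
```

```text
the job is handed in; nothing more can be done
None
```

All four covered keys now lie flat and lengthwise in the trays of their own colours, about 2–4 mm or less from the middle; the trays and both bare steel keys stayed put, and I handed the job in at about 31 s.

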